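Put the microscope objectives away in their colour-coded blocks

TASK

Put the four microscope objectives with red, yellow, green and blue rings away: stand each one upright, nose up, in the well of the storage block of its own colour, fully down on the floor of the well. Set them down gently, do not drop them. Leave the white-ringed objective and the culture dish standing where they are.

Things in the scene. Friction and masses are not known exactly. Their poses are not given: they have to be found in the camera images.
- objective_red_mid (a point): loose microscope objective with a red colour ring, standing upright: a black round barrel 30 mm in diameter and 60 mm tall in all (0.13 kg, give or take a third). Barrel sides are straight from 5 mm above its foot up to 20 mm below its top, where the red cone and a 15 mm wide dark steel nose begin; brass thread (25 mm wide, 5 mm tall) at the foot. This point is on its axis, half-way up (30 mm above its foot); z points to the nose.
- objective_yellow_mid (a point): loose microscope objective with a yellow colour ring, standing upright: a black round barrel 30 mm in diameter and 64 mm tall in all (0.13 kg, give or take a third). Barrel sides are straight from 5 mm above its foot up to 20 mm below its top, where the yellow cone and a 15 mm wide dark steel nose begin; brass thread (25 mm wide, 5 mm tall) at the foot. This point is on its axis, half-way up (32 mm above its foot); z points to the nose.
- objective_green_mid (a point): loose microscope objective with a green colour ring, standing upright: a black round barrel 30 mm in diameter and 68 mm tall in all (0.13 kg, give or take a third). Barrel sides are straight from 5 mm above its foot up to 20 mm below its top, where the green cone and a 15 mm wide dark steel nose begin; brass thread (25 mm wide, 5 mm tall) at the foot. This point is on its axis, half-way up (34 mm above its foot); z points to the nose.
- objective_blue_mid (a point): loose microscope objective with a blue colour ring, standing upright: a black round barrel 30 mm in diameter and 72 mm tall in all (0.13 kg, give or take a third). Barrel sides are straight from 5 mm above its foot up to 20 mm below its top, where the blue cone and a 15 mm wide dark steel nose begin; brass thread (25 mm wide, 5 mm tall) at the foot. This point is on its axis, half-way up (36 mm above its foot); z points to the nose.
- holder_red_floor (a point): red square storage block, fixed to the bench, 62 x 62 mm and 14 mm high, with one round well 48 mm across and 8 mm deep in its middle, dark rubber on the floor of the well. This point is the centre of the well's floor (6 mm above the bench, 8 mm below the block's top face); z up, x and y along the block's sides.
- holder_yellow_floor (a point): yellow square storage block, fixed to the bench, 62 x 62 mm and 14 mm high, with one round well 48 mm across and 8 mm deep in its middle, dark rubber on the floor of the well. This point is the centre of the well's floor (6 mm above the bench, 8 mm below the block's top face); z up, x and y along the block's sides.
- holder_green_floor (a point): green square storage block, fixed to the bench, 62 x 62 mm and 14 mm high, with one round well 48 mm across and 8 mm deep in its middle, dark rubber on the floor of the well. This point is the centre of the well's floor (6 mm above the bench, 8 mm below the block's top face); z up, x and y along the block's sides.
- holder_blue_floor (a point): blue square storage block, fixed to the bench, 62 x 62 mm and 14 mm high, with one round well 48 mm across and 8 mm deep in its middle, dark rubber on the floor of the well. This point is the centre of the well's floor (6 mm above the bench, 8 mm below the block's top face); z up, x and y along the block's sides.
- objective_white_mid (a point): loose microscope objective like the others but with a WHITE colour ring, 66 mm tall, 30 mm in diameter, upright; it has no storage block. This point is on its axis, half-way up (33 mm above its foot).
- culture_dish_mid (a point): loose closed culture dish, round, flat, white with a clear lid, 60 mm in diameter, 16 mm high. This point is at its centre, half-way up. (Of what is not listed, a loose amber bottle 34 mm wide and 85 mm tall stands somewhere among these things, and is the tallest thing in the working area; a flask, two small boxes and a mouse, all under 40 mm high, lie at its edges. Neighbours in this group stand at least 90 mm apart, centre to centre.)

How it is judged:
By the outcome, as a careful person would: the job done as asked, in the order asked, and still so for the second after the job is handed in, with the robot touching nothing.
It also fails if it takes over 96 s, if anything falls off the work surface, if the arm or the gripper's body presses on something with over 40 N, if the wrist force passes 120 N, or if a joint passes its speed limit or range.

ROBOT

A 7-joint arm with a two-finger parallel gripper is mounted at the origin on the work surface. World frame = base frame: x ahead of the robot, y to its left, z up, the work surface at z = 0. Lengths are in m, angles in rad, forces in N, time in s.
With the tool pointing down it reaches from about 0.35 to 0.9 m from the base axis. Payload 7.2 kg.
Tool frame: the origin (TCP) lies midway between the tips of the shut fingers; the grasp point (between the pads) lies 19 mm behind it (manip.grip_depth is the x of the grasp point in the tool frame, in m); x points along the fingers, z is the direction in which the jaws open and shut, and the axes are right-handed (so a half turn about x gives the same grasp; the last joint's range is limited). The gripper opens to 85 mm and grips with 20 to 120 N. Pads are 22 mm wide; open, the fingers measure 114 mm over their backs; the gripper's body (76 mm by 85 mm) begins 54 mm behind the grasp point. The pads swing forward as they close: fully open they stand 13 mm farther back than shut.
Start: joints at [-1.303, 0.411, -0.013, 1.596, 0.006, 1.134, -0.082], TCP at [0.206, 0.59, 0.231] pointing down, gripper open.
Joint ranges: [-2.95, 2.95], [-0.29, 1.99], [-1.47, 1.44], [0.14, 2.54], [-1.03, 4.17], [0.13, 1.85], [-2.86, 2.86]. Speed limits (rad/s): [2.39, 2.39, 3.01, 3.01, 3.14, 3.14, 3.14].

INTERFACE

Orientations are given as a unit quaternion [w, x, y, z].
In Python, from bench import manip, snapshot, camera_params, ticket, monitor gives the robot as it stands. Calls block until the motion is done:
- manip.move_pose(position, orientation): joint-space move of the TCP to a pose.
- manip.line_to(position, ori=None, max_speed=0.15, force_limit=None): straight line of the TCP; ori=None keeps the orientation; max_speed is the mean speed in m/s. With force_limit (N) it stops when the force on the tool has changed by that much, and returns True; else False.
- manip.movej(angles): joint-space move.
- manip.grip(opening, force=None): finger opening in m; force is the grip in N (None keeps the last); returns when the fingers have stopped.
- manip.pause(seconds).
- manip.ik(position, orientation): joint angles nearest the present ones, or None.
- snapshot(name): name is "scene" or "top"; returns the picture (400x640x3 uint8, blue, green, red); there is no depth.
- camera_params(name): a dict with "K" (3x3 intrinsics, pixels), "extrinsics" (4x4, takes a point from camera to world coordinates). Camera axes: x right, y down, z forward; pixel columns grow to the right and rows downward; lengths in m; the calibration is good to about 2 mm. A picture is of the moment at which its call begins. camera_params takes no time and is no camera call.
A pose or a line that the arm cannot do raises manip.MotionError and nothing moves.
- ticket.hand_in(): hands the job in, once; it reports no verdict.
Readings, each from a call of its own:
- monitor.current_time(): time.
- monitor.current_joint_pos(): joint angles.
- monitor.current_dq(): joint speeds.
- monitor.current_joint_torque(): joint torques, N m.
- monitor.current_tool_pos(): TCP position.
- monitor.current_tcp_rot(): TCP orientation.
- monitor.current_ft_force(): force on the tool from outside, world axes, zero at the start.
- monitor.current_ft_torque(): the same for the moment, N m.
- monitor.current_grip_width(): finger opening in m.
Only numpy, scipy, OpenCV 4.12 (cv2) and the standard library are available. Lean on these libraries where they do the work, as an engineer would, in place of code of your own. Each camera call takes 0.05 s, during which the arm holds its last target.

## Working session

There is one attempt and no reset: what is moved stays moved. The work goes in short steps, each a Python script; the robot and the scene stay as the last script left them, time stands still between calls to the robot, and variables do not carry over. Pictures are saved under pics/ and viewed, and the job is handed in when it is done.

```bash
ls; mkdir -p pics; python3 - <<'E'
from bench import manip, snapshot, camera_params, ticket, monitor
import cv2
for n in("scene","top"):
    cv2.imwrite(f"pics/{n}0.png",snapshot(n)); p=camera_params(n); print(n,p["K"],p["extrinsics"])
print(monitor.current_time(),monitor.current_tool_pos(),monitor.current_tcp_rot(),manip.grip_depth)
E
```

```text
pics
scene [[383.77278763   0.         321.3663922 ]
 [  0.         383.77278763 195.07808855]
 [  0.           0.           1.        ]] [[-0.51771001  0.49558608 -0.69740288  1.07037375]
 [ 0.85555528  0.30105881 -0.42117545  0.32437385]
 [ 0.00123059 -0.81471346 -0.57986245  0.51497865]
 [ 0.          0.          0.          1.        ]]
top [[432.36112577   0.         314.39805612]
 [  0.         432.36112577 197.81056729]
 [  0.           0.           1.        ]] [[ 0.01445294 -0.97647913  0.21512701  0.29961836]
 [-0.99989472 -0.01439254  0.00184727 -0.0136711 ]
 [ 0.0012924  -0.21513106 -0.97658433  1.1038799 ]
 [ 0.          0.          0.          1.        ]]
0.1 [0.20583116 0.58965815 0.23053592] [ 0.57611139 -0.40975024  0.57692786  0.40909003] -0.0187
```

View pics/scene0.png

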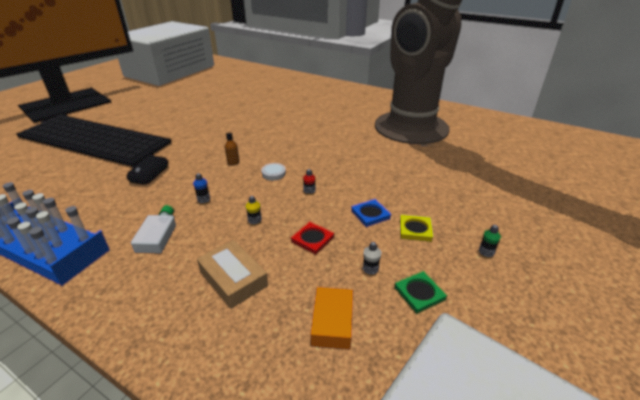

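View pics/top0.png

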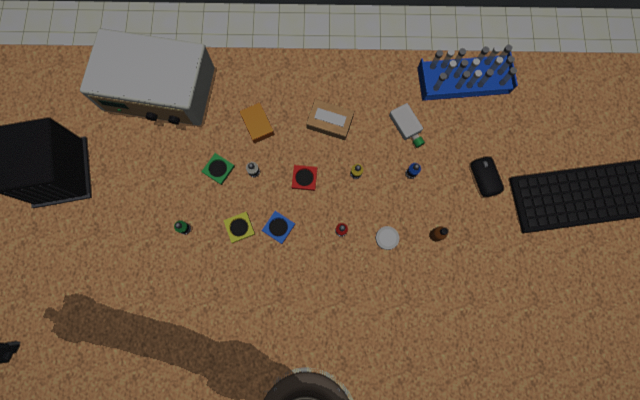

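```bash
python3 - <<'E'
import cv2
a=cv2.imread("pics/top0.png")[145:250,165:455]
b=cv2.imread("pics/scene0.png")[125:315,185:510]
cv2.imwrite("pics/top0z.png",cv2.resize(a,None,fx=2.75,fy=2.75,interpolation=cv2.INTER_CUBIC))
cv2.imwrite("pics/scene0z.png",cv2.resize(b,None,fx=2.4,fy=2.4,interpolation=cv2.INTER_CUBIC))
E
```

```text
(no output)
```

View pics/top0z.png

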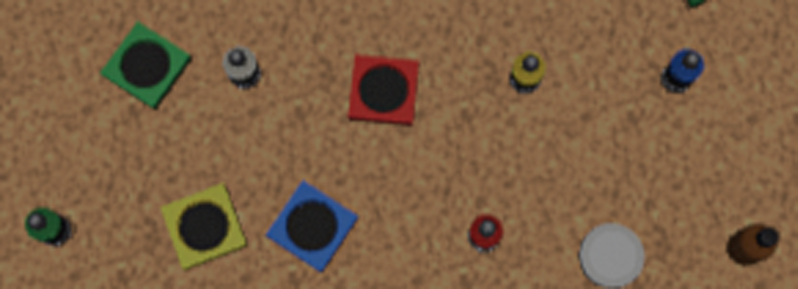

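View pics/scene0z.png

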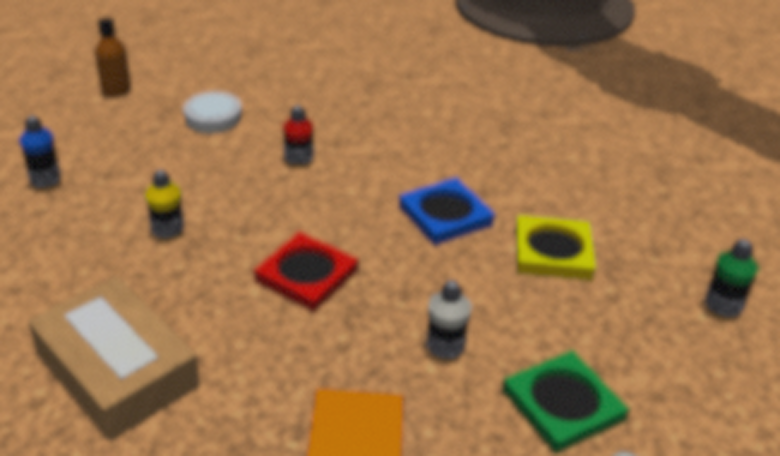

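```bash
cat > vis.py <<'E'
import cv2, numpy as np
from bench import camera_params
COL={'red':((175,8),110),'yellow':((22,36),110),'green':((55,85),90),'blue':((100,125),90)}
H={'red':.060,'yellow':.064,'green':.068,'blue':.072}
def cmask(img,c):
    h,s,v=cv2.split(cv2.cvtColor(img,cv2.COLOR_BGR2HSV)); (lo,hi),sm=COL[c]
    if c=='red': m=((h>=lo)|(h<=5))&(s>170)
    else: m=(h>=lo)&(h<=hi)&(s>sm)
    return (m&(v>30)).astype(np.uint8)
def nonwood(img):
    f=img.astype(np.float32)+1; n=f/f.sum(2,keepdims=True)
    w=np.median(n[100:300,100:550].reshape(-1,3),0)
    d=np.linalg.norm(n-w,axis=2); return (d>.10).astype(np.uint8)
def blobs(m,lo,hi):
    k,l,st,ce=cv2.connectedComponentsWithStats(m)
    return [(i,st[i],ce[i]) for i in range(1,k) if lo<=st[i,4]<=hi], l
def ray(cam,uv):
    p=camera_params(cam); T=p['extrinsics']; 
    d=T[:3,:3]@np.linalg.solve(p['K'],[uv[0],uv[1],1]); return T[:3,3],d/np.linalg.norm(d)
def plane(cam,uv,z):
    o,d=ray(cam,uv); return o+d*(z-o[2])/d[2]
def tri(a,b):
    o,d=ray('top',a); p,e=ray('scene',b)
    s=np.linalg.lstsq(np.c_[d,-e],p-o,rcond=None)[0]
    x,y=o+s[0]*d,p+s[1]*e; return (x+y)/2,np.linalg.norm(x-y)
E
python3 - <<'E'
import cv2,numpy as np
from vis import *
I={n:cv2.imread(f"pics/{n}0.png") for n in('top','scene')}
roi={'top':(140,255,160,460),'scene':(125,320,180,515)}
np.set_printoptions(precision=4,suppress=True)
for n in I:
    r=roi[n]; z=np.zeros((400,640),np.uint8); z[r[0]:r[1],r[2]:r[3]]=1
    for c in COL:
        b,_=blobs(cmask(I[n],c)*z,12,5000); print(n,c,[(s.tolist(),np.round(ce,1).tolist()) for _,s,ce in b])
    m=nonwood(I[n])*z; b,_=blobs(m,40,5000); print('nw',[(s.tolist(),np.round(ce,1).tolist()) for _,s,ce in b])
    v=I[n].copy(); v[m>0]=(255,0,255); 
    cv2.imwrite(f"pics/nw_{n}.png",cv2.resize(v[r[0]:r[1],r[2]:r[3]],None,fx=2.3,fy=2.3))
E
```

```text
top red [([292, 165, 25, 25, 300], [303.9, 177.4]), ([336, 223, 12, 12, 69], [341.2, 229.3])]
top yellow [([351, 164, 12, 13, 94], [356.4, 170.3]), ([223, 212, 32, 31, 406], [238.6, 226.8])]
top green [([413, 140, 11, 7, 57], [418.0, 142.4]), ([202, 153, 32, 31, 330], [217.7, 168.4]), ([175, 221, 12, 12, 80], [181.5, 227.0])]
top blue [([408, 163, 13, 13, 85], [413.5, 169.6]), ([262, 211, 33, 33, 352], [278.1, 226.8])]
nw [([413, 140, 12, 7, 61], [418.1, 142.4]), ([201, 153, 33, 31, 567], [217.5, 168.2]), ([246, 162, 14, 15, 145], [252.4, 169.0]), ([406, 162, 15, 16, 169], [413.0, 170.0]), ([291, 165, 26, 26, 534], [304.0, 177.4]), ([351, 165, 12, 14, 100], [356.2, 171.4]), ([261, 210, 34, 34, 616], [278.0, 226.7]), ([224, 213, 30, 30, 497], [238.6, 227.3]), ([174, 221, 17, 13, 161], [181.6, 227.1]), ([336, 223, 12, 14, 115], [341.3, 228.9]), ([376, 226, 23, 24, 434], [387.0, 237.6]), ([431, 227, 16, 14, 117], [439.5, 233.1])]
scene red [([304, 175, 11, 10, 87], [308.8, 179.4]), ([291, 222, 43, 32, 550], [312.1, 237.7])]
scene yellow [([245, 200, 15, 14, 154], [252.6, 207.0]), ([400,
[... 182 characters left out ...]
184.1]), ([352, 200, 38, 26, 504], [370.6, 212.3])]
nw [([377, 125, 69, 19, 785], [413.1, 132.2]), ([226, 140, 12, 24, 192], [231.3, 151.7]), ([261, 163, 25, 17, 328], [273.1, 171.0]), ([303, 170, 12, 23, 204], [308.7, 182.2]), ([193, 174, 16, 29, 310], [200.9, 188.4]), ([246, 196, 15, 28, 270], [253.1, 210.9]), ([351, 198, 41, 29, 753], [370.6, 212.0]), ([400, 215, 33, 26, 709], [415.8, 227.7]), ([291, 221, 43, 33, 800], [312.1, 237.1]), ([480, 225, 21, 32, 418], [489.8, 241.3]), ([363, 242, 18, 32, 411], [371.2, 258.5]), ([212, 249, 38, 34, 630], [230.8, 265.2]), ([395, 271, 52, 42, 1287], [420.0, 291.2]), ([312, 287, 41, 33, 1208], [332.8, 303.8]), ([437, 313, 21, 7, 89], [445.8, 316.9])]
```

```bash
python3 -c "
import cv2,numpy as np
a=cv2.imread('pics/nw_top.png');b=cv2.imread('pics/nw_scene.png')
b=cv2.resize(b,None,fx=.74,fy=.74)
w=max(a.shape[1],b.shape[1]);p=lambda x:cv2.copyMakeBorder(x,0,0,0,w-x.shape[1],0)
cv2.imwrite('pics/nw.png',np.vstack([p(a),p(b)])[:600])"
```

```text
(no output)
```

View pics/nw.png

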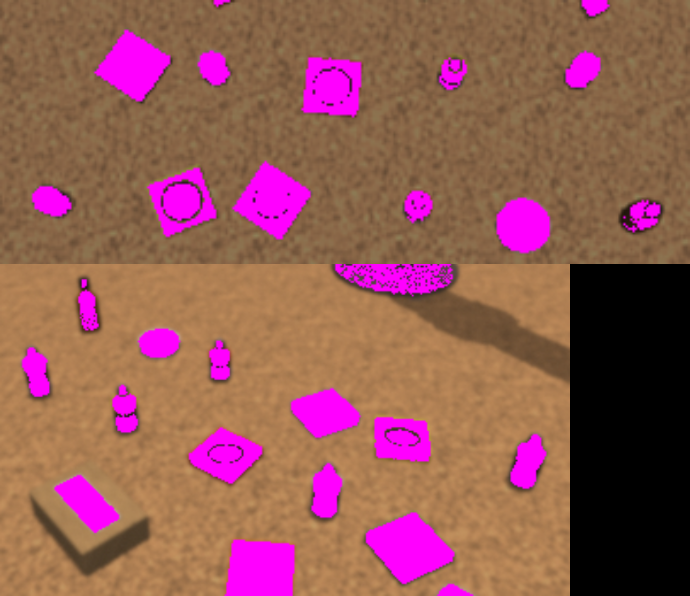

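```bash
cat >> vis.py <<'E'
ROI={'top':(148,255,160,460),'scene':(146,320,180,515)}
def measure(I):
    """per colour: objective silhouette/cone and holder hull centroids in each view, triangulated"""
    out={}
    for n in I:
        r=ROI[n]; z=np.zeros((400,640),np.uint8); z[r[0]:r[1],r[2]:r[3]]=1
        allm=nonwood(I[n])
        for c in COL: allm|=cmask(I[n],c)
        hsv=cv2.cvtColor(I[n],cv2.COLOR_BGR2HSV)
        allm|=(hsv[...,2]<45).astype(np.uint8)
        allm=cv2.morphologyEx(allm*z,cv2.MORPH_CLOSE,np.ones((3,3),np.uint8))
        _,L=cv2.connectedComponents(allm)
        for c in COL:
            b,l=blobs(cmask(I[n],c)*z,25,5000)
            b=sorted(b,key=lambda t:t[1][4])
            for kind,q in (('obj',b[0]),('hold',b[-1])):
                ys,xs=np.nonzero(l==q[0]); lab=np.bincount(L[ys,xs]).argmax()
                cn=cv2.findContours((L==lab).astype(np.uint8),cv2.RETR_EXTERNAL,cv2.CHAIN_APPROX_NONE)[0]
                full=np.zeros((400,640),np.uint8)
                cv2.drawContours(full,[cv2.convexHull(max(cn,key=len))],-1,1,-1)
                m=cv2.moments(full,True); out[c,kind,n]=np.array([m['m10'],m['m01']])/m['m00']
                out[c,kind+'col',n]=np.array(q[2])
    return out
E
python3 - <<'E'
import cv2,numpy as np
from vis import *
np.set_printoptions(precision=4,suppress=True)
o=measure({n:cv2.imread(f"pics/{n}0.png") for n in('top','scene')})
for c in COL:
    for k in('obj','objcol','hold'):
        t,s=o[c,k,'top'],o[c,k,'scene']; p,g=tri(t,s)
        z=.007 if k=='hold' else H[c]/2 if k=='obj' else p[2]
        print(c,k,t,s,p,round(g,4),'plane top',plane('top',t,z)[:2],'scene',plane('scene',s,z)[:2])
for nm,t,s in(('white',(252.4,169),(371.2,258.5)),('dish',(387,237.6),(273.1,171)),('bottle',(439.5,233.1),(231.3,151.7))): print(nm,*tri(t,s))
E
```

```text
red obj [341.1985 229.1145] [308.5966 181.7639] [ 0.457  -0.0801  0.0299] 0.0004 plane top [ 0.4569 -0.0799] scene [ 0.4573 -0.0801]
red objcol [341.1594 229.2609] [308.8276 179.3563] [ 0.4559 -0.0798  0.0359] 0.0008 plane top [ 0.4557 -0.0794] scene [ 0.456  -0.0802]
red hold [303.9345 177.3429] [312.1167 236.9668] [0.5949 0.0164 0.0109] 0.0004 plane top [0.5959 0.0167] scene [0.5912 0.0138]
yellow obj [356.3103 170.6276] [252.9305 210.4743] [ 0.609  -0.1185  0.0319] 0.0001 plane top [ 0.609  -0.1185] scene [ 0.6091 -0.1183]
yellow objcol [356.4468 170.3191] [252.6429 207.026 ] [ 0.6078 -0.1185  0.0399] 0.001 plane top [ 0.6075 -0.1181] scene [ 0.608 -0.119]
yellow hold [238.576  226.9271] [416.0108 227.3654] [0.4615 0.1806 0.0112] 0.0001 plane top [0.4621 0.1813] scene [0.4564 0.1795]
green obj [181.6824 227.1588] [489.965  240.8642] [0.4554 0.318  0.0345] 0.0006 plane top [0.4554 0.3184] scene [0.4549 0.3177]
green objcol [181.475  226.9625] [491.0698 237.3488] [0.4546 0.317  0.0422] 0.0011 plane top [0.4547 0.3164] scene [0.4543 0.3175]
green hold [217.5544 168.2127] [420.0571 291.1693] [0.6162 0.2437 0.0113] 0.0004 plane top [0.6174 0.2449] scene [0.6124 0.2428]
blue obj [412.9886 169.9489] [200.9    188.2914] [ 0.6113 -0.2631  0.0371] 0.0006 plane top [ 0.6118 -0.2636] scene [ 0.6102 -0.264 ]
blue objcol [413.5059 169.5647] [199.8305 184.0508] [ 0.6102 -0.263   0.0473] 0.0019 plane top [ 0.6095 -0.2623] scene [ 0.6104 -0.2642]
blue hold [277.9816 226.7331] [370.549  212.0206] [0.4634 0.0802 0.0112] 0.0002 plane top [0.4641 0.0805] scene [0.4583 0.0783]
white [0.6093 0.1488 0.0326] 0.0004870596324270297
dish [ 0.4394 -0.1969  0.0119] 0.0006051391184186861
bottle [ 0.4489 -0.3229  0.0348] 0.0030792948982656136
```

```bash
cat > act.py <<'E'
import numpy as np
from scipy.spatial.transform import Rotation as R
from bench import manip, monitor, snapshot
OBJ={'red':(.4566,-.0800),'yellow':(.6087,-.1185),'green':(.4552,.3178),'blue':(.6112,-.2632)}
HOLD={'red':(.595,.0163),'yellow':(.4615,.1807),'green':(.6166,.2441),'blue':(.4635,.0802)}
G={'red':.010,'yellow':.011,'green':.013,'blue':.015}   # TCP above the foot
def ori(psi):
    z=np.array([np.cos(psi),np.sin(psi),0]); x=np.array([0,0,-1.]); y=np.cross(z,x)
    q=R.from_matrix(np.c_[x,y,z]).as_quat(); return [float(v) for v in (q[3],q[0],q[1],q[2])]
ZT=.155
E
python3 - <<'E'
from act import *
np.set_printoptions(precision=2,suppress=True)
q=monitor.current_tcp_rot(); print(R.from_quat([*q[1:],q[0]]).as_matrix())
for psi in (0,np.pi,np.pi/2,-np.pi/2):
    for c in OBJ:
        for p in(OBJ[c],HOLD[c]):
            for z in (ZT,.012):
                j=manip.ik([*p,z],ori(psi)); 
                if z==ZT or j is None: print(round(psi,2),c,z,None if j is None else np.array(j))
print(monitor.current_time())
E
```

```text
[[-0.   -0.94  0.33]
 [-0.    0.33  0.94]
 [-1.   -0.   -0.  ]]
0 red 0.155 [-0.64  0.29  0.86  2.1  -0.29  0.87  0.39]
0 red 0.155 [-0.58  0.5   0.64  1.79 -0.35  0.98  0.21]
0 yellow 0.155 [-0.42  0.58  0.78  1.73 -0.46  1.03  0.52]
0 yellow 0.155 [-0.85  0.29  0.46  2.02 -0.17  0.87 -0.3 ]
0 green 0.155 [-0.96  0.38  0.34  1.87 -0.16  0.91 -0.55]
0 green 0.155 [-0.73  0.57  0.42  1.6  -0.26  1.03 -0.24]
0 blue 0.155 [-0.31  0.8   1.09  1.62 -0.75  1.2   0.94]
0 blue 0.155 [-0.73  0.26  0.54  2.07 -0.17  0.85 -0.09]
3.14 red 0.155 [-0.89  0.49  1.28  2.11 -0.58  0.96 -2.44]
3.14 red 0.155 [-0.89  0.78  1.25  1.8  -0.8   1.18 -2.52]
3.14 yellow 0.155 [-0.64  0.82  1.25  1.74 -0.83  1.22 -2.3 ]
3.14 yellow 0.155 [-0.39  0.28 -0.1   1.99  0.04  0.87  2.63]
3.14 green 0.155 [-0.51  0.39 -0.24  1.84  0.11  0.93  2.34]
3.14 green 0.155 [-0.32  0.55 -0.2   1.57  0.12  1.03  2.6 ]
3.14 blue 0.155 [-0.36  0.9   1.25  1.62 -0.88  1.29 -2.1 ]
3.14 blue 0.155 [ 0.68  0.53 -1.23  1.99  0.58  1.04  2.32]
1.57 red 0.155 [-0.52  0.26  0.7   2.1  -0.22  0.85  1.88]
1.57 red 0.155 [-0.38  0.45  0.37
[... 187 characters left out ...]
1.86 -0.02  0.91  0.89]
1.57 green 0.155 [-0.54  0.54  0.13  1.58 -0.08  1.02  1.19]
1.57 blue 0.155 [-0.12  0.63  0.7   1.61 -0.45  1.07  2.27]
1.57 blue 0.155 [-0.56  0.24  0.34  2.07 -0.11  0.85  1.41]
-1.57 red 0.155 [-0.74  0.34  1.    2.11 -0.37  0.88 -1.1 ]
-1.57 red 0.155 [-0.65  0.52  0.75  1.79 -0.42  0.99 -1.3 ]
-1.57 yellow 0.155 [-0.49  0.62  0.9   1.73 -0.55  1.06 -0.97]
-1.57 yellow 0.155 [-1.01  0.32  0.66  2.02 -0.25  0.88 -1.78]
-1.57 green 0.155 [-1.17  0.42  0.63  1.88 -0.3   0.93 -1.98]
-1.57 green 0.155 [-0.87  0.61  0.64  1.61 -0.41  1.06 -1.69]
-1.57 blue 0.155 [-0.33  0.82  1.13  1.62 -0.78  1.22 -0.61]
-1.57 blue 0.155 [-0.9   0.29  0.75  2.08 -0.26  0.86 -1.57]
0.1
```

```bash
cat >> act.py <<'E'
def fz(): return np.round(monitor.current_ft_force(),2)
def pick(c):
    x,y=OBJ[c]; manip.grip(.075) if monitor.current_grip_width()<.07 else None
    manip.move_pose([x,y,ZT],ori(0))
    manip.line_to([x,y,.05],max_speed=.2)
    hit=manip.line_to([x,y,G[c]],max_speed=.1,force_limit=6)
    manip.grip(.02,40); f0=fz()
    print(c,'t',monitor.current_time(),'hit',hit,'tcp',monitor.current_tool_pos(),'width',monitor.current_grip_width(),f0)
    manip.line_to([x,y,ZT],max_speed=.15)
    print(' lifted width',monitor.current_grip_width(),fz(),'t',monitor.current_time())
def place(c):
    x,y=HOLD[c]; manip.move_pose([x,y,ZT],ori(0))
    zf=.006+G[c]
    manip.line_to([x,y,zf+.012],max_speed=.12)
    print(' above well',fz(),'width',monitor.current_grip_width())
    hit=manip.line_to([x,y,zf-.003],max_speed=.02,force_limit=3)
    print(c,'hit',hit,'tcp',monitor.current_tool_pos(),'expected z',zf,fz(),monitor.current_time())
def release(c):
    x,y=HOLD[c]; manip.grip(.055); z=monitor.current_tool_pos()[2]
    manip.line_to([x,y,z+.01],max_speed=.05)
    manip.line_to([x,y,ZT],max_speed=.2); print(' released',fz(),monitor.current_time())
E
python3 - <<'E'
from act import *; import cv2
pick('red')
for n in('scene','top'): cv2.imwrite(f'pics/{n}1.png',snapshot(n))
E
python3 - <<'E'
import cv2
a=cv2.imread('pics/scene1.png')[80:330,170:520]; cv2.imwrite('pics/scene1z.png',cv2.resize(a,None,fx=2,fy=2))
E
```

```text
red t 4.4333 hit False tcp [ 0.45673031 -0.07992388  0.01039079] width 0.02882458075120801 [-1.45  1.04  6.44]
 lifted width 0.028890354214174217 [ 0.73  0.58 -1.23] t 5.55
```

View pics/scene1z.png

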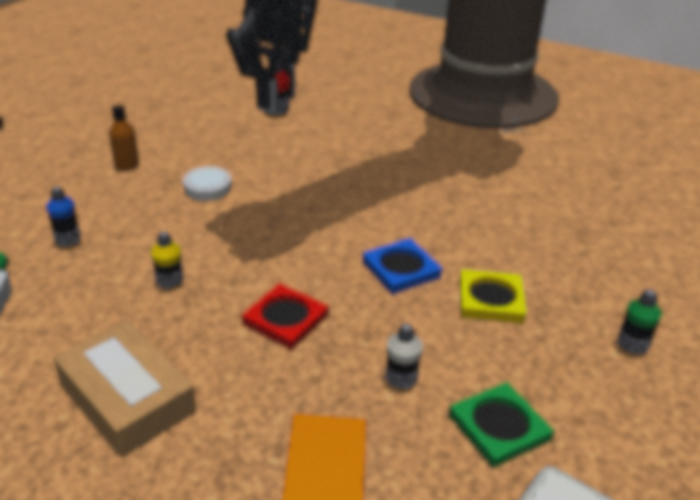

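The red objective is held upright in the jaws (zoomed picture around (275,95)) and nothing else has moved.

```bash
python3 - <<'E'
from act import *; import cv2
place('red')
cv2.imwrite('pics/scene2.png',snapshot('scene')[130:280,230:430])
a=cv2.imread('pics/scene2.png'); cv2.imwrite('pics/scene2.png',cv2.resize(a,None,fx=3,fy=3))
E
```

```text
above well [0.52 0.52 0.03] width 0.02860117986848729
red hit True tcp [0.59490897 0.016398   0.0164316 ] expected z 0.016 [-1.22  0.55  7.21] 8.15
```

View pics/scene2.png

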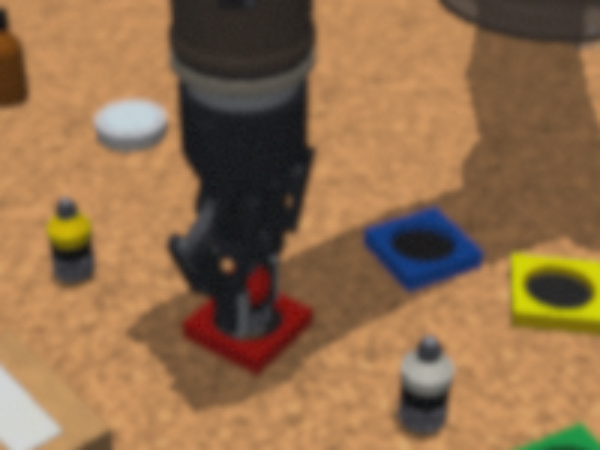

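Contact came at the expected height (16.4 mm against 16.0), and the picture shows the foot inside the red well around (245,325). I release, then check.

```bash
python3 - <<'E'
from act import *; import cv2
release('red')
pick('yellow')
b=snapshot('scene')[130:280,230:430]
cv2.imwrite('pics/scene3.png',cv2.resize(b,None,fx=3,fy=3))
E
```

```text
released [-0.41 -0.16 -0.11] 9.725
yellow t 12.3583 hit False tcp [ 0.60896615 -0.11854915  0.01155083] width 0.029225569066905613 [-1.61  0.66  5.1 ]
 lifted width 0.029349026504026505 [-0.14 -1.58 -1.48] t 13.4667
```

View pics/scene3.png

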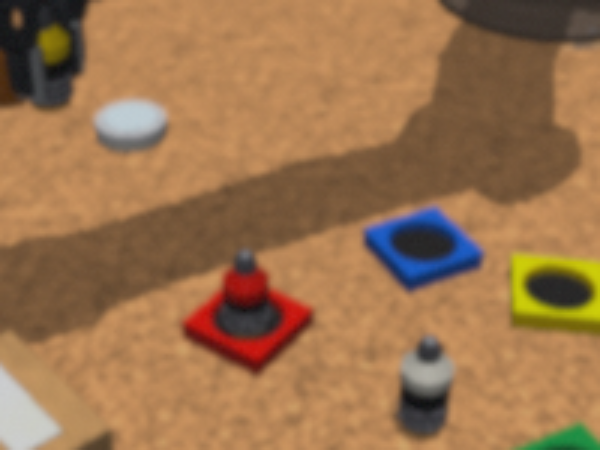

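Red stands upright, centred in its well (nose at (245,260)); yellow is held. I continue, stopping only if a contact height is off.

```bash
python3 - <<'E'
from act import *; import cv2
def chk(c):
    z=monitor.current_tool_pos()[2]-.006-G[c]
    if abs(z)>.002: print('STOP',z); raise SystemExit
place('yellow'); chk('yellow'); release('yellow')
pick('green')
if not .026<monitor.current_grip_width()<.033: raise SystemExit
place('green'); chk('green')
b=snapshot('scene')[130:330,330:530]
cv2.imwrite('pics/scene4.png',cv2.resize(b,None,fx=3,fy=3))
E
```

```text
above well [-0.43 -0.74 -0.01] width 0.028766075995086144
yellow hit True tcp [0.46143252 0.18079088 0.01749791] expected z 0.017 [-1.33 -0.48  7.54] 16.5583
 released [ 0.59 -0.62  0.71] 18.0667
green t 20.675 hit False tcp [0.45538345 0.31804533 0.0135353 ] width 0.0290997651442438 [-1.65 -0.73  5.86]
 lifted width 0.02923436431428956 [ 0.15 -0.19 -1.73] t 21.775
 above well [ 0.27 -0.52 -1.36] width 0.029137969694186663
green hit True tcp [0.61651666 0.24417343 0.01961616] expected z 0.019 [-1.21  0.93  5.31] 24.275
```

View pics/scene4.png

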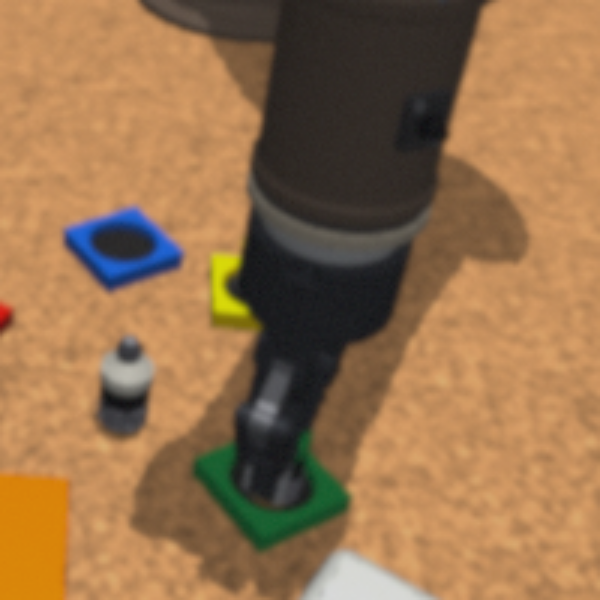

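Green's foot is inside its well around (275,485), and the contact height is right. On to blue.

```bash
python3 - <<'E'
from act import *; import cv2
release('green'); pick('blue')
if not .026<monitor.current_grip_width()<.033: raise SystemExit
place('blue')
z=monitor.current_tool_pos()[2]-.006-G['blue']
if abs(z)>.002: print('STOP',z); raise SystemExit
release('blue')
manip.move_pose([.206,.59,.231],ori(np.pi/2-.33)); manip.pause(.3)
for n in('scene','top'): cv2.imwrite(f'pics/{n}5.png',snapshot(n))
print(monitor.current_time(),monitor.current_tool_pos())
a=cv2.imread("pics/top5.png")[145:250,165:455]
b=cv2.imread("pics/scene5.png")[125:315,185:510]
cv2.imwrite("pics/top5z.png",cv2.resize(a,None,fx=2.75,fy=2.75,interpolation=cv2.INTER_CUBIC))
cv2.imwrite("pics/scene5z.png",cv2.resize(b,None,fx=2.4,fy=2.4,interpolation=cv2.INTER_CUBIC))
E
```

```text
released [-0.66  0.4  -0.05] 25.825
blue t 29.65 hit False tcp [ 0.61148736 -0.26340197  0.01556547] width 0.029483426218736647 [-0.79 -0.48  4.19]
 lifted width 0.029011376794930106 [ 0.    0.84 -1.65] t 30.7333
 above well [ 0.43  0.07 -0.48] width 0.028882168114819542
blue hit True tcp [0.46344691 0.08033407 0.02143142] expected z 0.020999999999999998 [-0.72  0.85  6.37] 33.8833
 released [-0.23  0.01  1.14] 35.3667
37.8333 [0.20619568 0.5899049  0.23102337]
```

View pics/top5z.png

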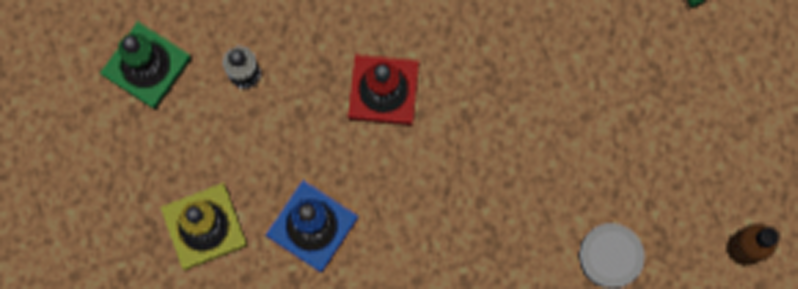

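View pics/scene5z.png

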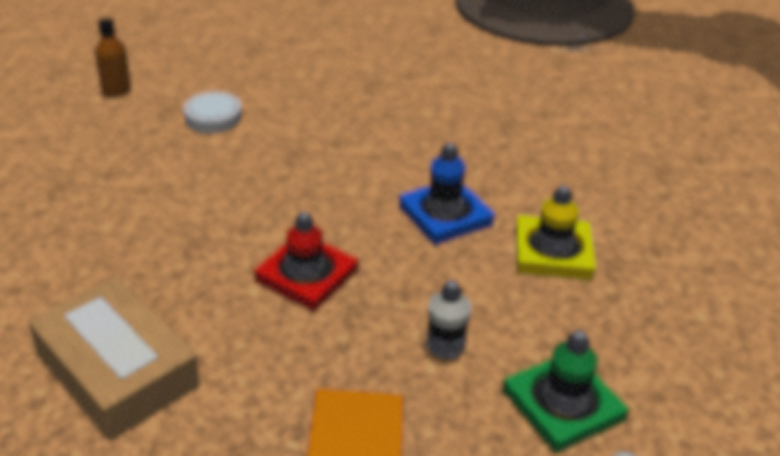

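Both views show all four objectives upright in the wells of their own colours: red at (304,240), yellow (560,212), blue (448,170) and green (572,360) in the scene zoom. White, dish and bottle are where they were. I triangulate the noses as a last height check, then hand in.

```bash
python3 - <<'E'
from vis import *; from act import HOLD
from bench import ticket
np.set_printoptions(precision=4,suppress=True)
P={'red':((382,72),(304,220)),'yellow':((195,214),(562,196)),'green':((130,44),(578,342)),'blue':((307,212),(450,152))}
for c,(t,s) in P.items():
    p,g=tri(np.array(t)/2.75+[165,145],np.array(s)/2.4+[185,125]); print(c,p,'expect',HOLD[c],'top',H[c]+.006,round(g,4))
a,b=[{n:cv2.imread(f"pics/{n}{k}.png").astype(int) for n in('top','scene')} for k in(0,5)]
for nm,(x,y) in {'white':(252,169),'dish':(387,237)}.items():
    print(nm,'mean diff',abs(a['top']-b['top'])[y-14:y+14,x-14:x+14].mean())
ticket.hand_in()
E
```

```text
red [0.5964 0.0161 0.0629] expect (0.595, 0.0163) top 0.066 0.0013
yellow [0.4633 0.1789 0.0644] expect (0.4615, 0.1807) top 0.07 0.0016
green [0.6178 0.2445 0.0694] expect (0.6166, 0.2441) top 0.07400000000000001 0.0
blue [0.465  0.0793 0.0731] expect (0.4635, 0.0802) top 0.078 0.0019
white mean diff 1.1768707482993197
dish mean diff 1.308673469387755
the job is handed in; nothing more can be done
```

All four objectives stand upright, nose up, in the wells of their own colours. I placed them in the order red, yellow, green, blue and handed the job in at about 38 s of the 96 s. The white-ringed objective and the dish were not moved.

- **Seating:** each one was lowered slowly until it touched the floor, then released. Contact came within 0.7 mm of the expected height every time. After release, both views show them upright in the wells.
- **Position:** the noses triangulate to within about 2.5 mm of the well centres. The wells leave about 9 mm of play all round.
- **Undisturbed things:** the white objective and the dish look the same before and after, apart from a small image difference at noise level.
- **What disagreed:** my two-view heights for the storage blocks and dish came out about 4 mm above the stated ones. The final nose heights, from hand-picked pixels, read 3 to 6 mm below the stated tops. I put both down to calibration and to where the centroids and picked pixels fall. The contact heights fit the stated sizes.

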